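Open the child-safe tablet bottle in the one-handed clamp board

ROBOT

A 6-joint arm with a two-finger parallel gripper is mounted at the origin on the work surface. World frame = base frame: x ahead of the robot, y to its left, z up, the work surface at z = 0. Lengths are in mm, angles in rad, forces in N, time in s.
With the tool pointing down it reaches from about 400 to 825 mm from the base axis. Payload 7 kg.
Tool frame: the origin (TCP) lies at the very end of the fingers, on their centre line; the grasp point (between the pads) lies 19 mm behind it (manip.grip_point_offset is the distance from the TCP to the grasp point, in mm); z points along the fingers, y is the line along which they close (so a half turn about z gives the same grasp; the last joint's range is limited). The gripper opens to 88 mm and grips with 3 to 60 N. Pads are 19 mm wide; open, the fingers measure 130 mm over their backs; the gripper's body (78 mm by 193 mm) begins 47 mm behind the grasp point.
Start: joints at [1.461, 0.359, 0.012, 0, -1.224, -0.288], TCP at [261.495, 622.266, 226.561] pointing down, gripper open.
Joint ranges: [-3.07, 3.07], [-1.43, 2.12], [-1.02, 1.25], [-3.03, 1.67], [-3.05, -0], [-3.03, 3.03]. Speed limits (rad/s): [2.39, 2.39, 3.01, 3.14, 3.14, 3.14].

INTERFACE

Orientations are given as [roll, pitch, yaw] about the fixed x, y, z axes, in that order (R = Rz(yaw) Ry(pitch) Rx(roll)).
In Python, from rig import manip gives the robot as it stands. The module is installed in compiled form; this text tells all that it offers.
- The arm moves only by the tool apply_moves, never from a script. Its argument "steps" is one flat list of numbers, 7 for each row, row after row: the turn, a rotation vector about the tool's x, y, z normalised to -1 to 1, where 1 is 0.12 rad, then the shift along the tool's x, y, z normalised to -1 to 1, where 1 is 0.04 m, then the opening in per cent of the stroke, from 0 (shut) to 100 (fully open). In form: [rx, ry, rz, dx, dy, dz, jaw, rx, ry, rz, dx, dy, dz, jaw, ...]. A call has 1 to 5 rows; each row shifts and turns the commanded pose from where the row before left it, along the tool's axes as they then stand; what a row does not reach is not made up. A row lasts 1/10 s, in which the tool goes at most 50 mm and 8.59 degrees, less where a joint would pass 70% of its speed; a pose out of reach is approached as far as the arm can. A call with a number of a shift or a turn outside -1 to 1 is refused whole. A call with a gripper value outside its range is refused whole. The fingers move at their own pace and stop on an object; "newtons" is the grip in N (left out, the last holds). Time passes only in rows, so rows that do not move let the fingers close. It gives the time, the measured TCP pose, the force, the opening and the grip force at its end, in the units of the state.
- manip.get_obs(): the state, without advancing time (a new reading comes with each control period).
- manip.snapshot(name): name is "scene" or "top" or "wrist"; returns a dict with "frame" (480x640x3 uint8, red, green, blue), "z_map" (480x640 float32, mm along the optical axis (not along the pixel's ray), 0 where there is no reading), "K" (3x3 intrinsics, pixels), "k1" (the pictures are not rectified: a ray, as slopes to the right and down, at radius r is drawn at 1 + k1 r^2 times it, then the intrinsics apply), "extrinsics" (4x4, takes a point from world to camera coordinates); the wrist camera has in their place "T_tool_cam" (4x4, takes a point from camera to tool coordinates, whose origin is the TCP and whose axes are the flange's). Camera axes: x right, y down, z forward; pixel columns grow to the right and rows downward; lengths in mm; the calibration is good to about 2 mm. A picture is of the moment at which its call begins: read the wrist's pose just before it.
- manip.sign_off(): hands the job in; it is judged then, once.
Trained networks look in a picture, given as the dict that the camera call returned (one of the last four; its "shot" number tells which), for a name from the list of things; names that differ only in an ending like _2 or _b are one class to them, and where a whole thing is asked for, a point or a joint stands for the part that bears it (a point fixed in the world has none). Each returns a list of dicts, best first, with "confidence" (0 to 1); they miss things now and then, are a little off and sometimes report something else, mostly with a low value. They report only what shows in the picture. A call takes as long as a camera call. They do not tell look-alikes from the thing itself.
- manip.outline_of(picture, name): "pixels" (480x640 bool, what is visible of it) and "position" ([column, row] in pixels, amid what is visible of it).
- manip.tip_of(picture, name): "position" ([column, row] in pixels: a listed point, or the origin of a listed thing).
The state is a dict: "t": time; "qpos": joint angles; "qvel": joint speeds; "joint_efforts": joint torques, N m; "ee_pos": TCP position; "tcp_rot": TCP orientation; "ft_force": force on the tool from outside, world axes, zero at the start; "wrist_torque": the same for the moment, N m; "gripper_width": opening from 0.0 (shut) to 1.0 (fully open); "gripper_force": force on a finger pad.
Only numpy, scipy, OpenCV 4.12 (cv2) and the standard library are available. Lean on these libraries where they do the work, as an engineer would, in place of code of your own. Each camera call takes 0.05 s, during which the arm holds its last target. There are 200 camera calls.

TASK

The tablet bottle stands in the clamp of the one-handed preparation board, with the jaw already slid up to it but not locked. Take the lock pin from its parking hole and drop it fully home through the keeper and the jaw's tongue, and let go of it; then press the bottle's push-and-turn safety cap down, turn it counter-clockwise while it is down, and lift it off. Finish while still holding the cap, still and level, a few centimetres clear straight above the open bottle; leave the pin home, the bottle standing in the clamp, and everything else where it is.

Things in the scene. Friction and masses are not known exactly. Their poses are not given: they have to be found in the camera images.
- board: White plastic preparation board, 240 x 340 mm (its x, y), fixed, upper face 27 mm above the table; origin on the table under its centre. Along its y axis lies a clamp: fixed jaw at y = 114 mm, sliding jaw at 46 mm, each 80 mm wide, 45 mm above the board, the bottle between. 10 mm parking holes at x = -55 and 55, y = -125 mm go through the 22 mm board, which stands on 5 mm feet.
- lock_hole (a point): Mouth of the 10 mm lock hole, at the centre of the steel keeper's upper face, 41 mm above the table, 120 mm from the bottle's axis towards the board's -y; axes as the board's. The keeper (62 x 44 mm in x, y) bridges the jaw's flat tongue. The hole goes through keeper (6 mm), tongue (7 mm) and board, over 30 mm deep.
- jaw (a joint): Sliding jaw's travel away from the bottle (m). 0 = closed, the hole in its tongue (34 mm wide aluminium bar, under the keeper) exactly under the keeper's; starts 0 to 1 mm open. It slides against 1.5 N until the pin locks it; the pin's tapered end draws the holes into line.
- pin: Steel lock pin, 54 mm long, 45 g, upright in either parking hole. Origin at its lower end, z up the pin. Shank 8 mm diameter up to 24 mm, its lowest 5 mm tapered to 3.6; flange 18 mm diameter from 24 to 27 mm; round grip 13 mm diameter from 27 to 54 mm. Parked, the flange rests on the board (origin 3 mm above the table); home, it rests on the keeper (origin 24 mm below the lock hole's mouth).
- bottle: White square plastic tablet bottle, 62 x 62 mm, about 0.3 kg, loose; the clamp keeps it from turning (0.5 mm play a side). Axis at board x = 0, y = 80 mm. Origin at the centre of its base, on the board's upper face (27 mm above the table). Body 88 mm high, sloping shoulder up to 104 mm, round neck with its mouth at 121 mm.
- cap: White ribbed round safety cap on the bottle, 48 mm diameter (50 over the ribs), 20 mm high, 32 g. Origin at the centre of its lower rim, 112 mm above the bottle's base when locked; z up. 8 mm of neck shows between it and the bottle's shoulder, which slopes away below; it comes down up to 6 mm when pressed.
- cap_top (a point): Centre of the cap's flat top, with moulded turn arrows. A spring holds the cap locked: at rest it will not turn. Pressed down over 3 mm (11 N; aim for 4 to 5 mm; hard stop at 6 mm, 16 N) and kept down, it turns counter-clockwise seen from above, never clockwise. From 32 to 85 degrees of turn (aim for 60) it is free to lift straight off.
- spike: Stainless food spike, same shank and flange as the lock pin but with a thin pointed cone above the flange instead of a grip, 62 mm long; stands in the other parking hole. Not needed: leave it. Origin at its lower end.
- dose_cup: Small clear dose cup, 38 mm across, 30 mm high, standing on the board beside the clamp, towards -x. Leave it. Origin at the centre of its base.
- mug: White mug, 80 mm across, 85 mm high, on the table to the left of the board. Leave it. Origin at the centre of its base.
- organiser: Cream weekly pill organiser, 56 x 190 x 23 mm, with seven lids, on the table to the right of the board. Leave it. Origin at the centre of its underside.
Things that resemble listed ones, but are neither listed nor needed, are in the scene too. What is shaped like the cap but black or purple is not meant.

How it is judged:
By the outcome, as a careful person would: the job done as asked, in the order asked, and still so for the second after the job is handed in, while the arm keeps its last pose, push and grip.
It also fails if it takes over 56 s, if anything falls off the work surface, if the arm or the gripper's body presses on something with over 40 N, if the wrist force passes 120 N, or if a joint passes its speed limit or range.

## Working session

There is one attempt and no reset: what is moved stays moved. The work goes in short steps, Python scripts to look and compute and a tool call to move; the robot and the scene stay as the last step left them, time stands still between calls to the robot, and variables do not carry over. Pictures are saved under pics/ and viewed, at most 10 in all, crops included, and the job is handed in when it is done.

Besides the shell and the picture viewer there is one more tool, called after "Call:" by a JSON object that holds its "op" and its "data". apply_moves: Moves the arm, as the interface text tells. Scaled input: -1 to 1 covers 0.04 m each way for a shift and 0.12 rad each way for a turn. Its arguments: {"type":"object","properties":{"steps":{"type":"array"},"newtons":{"type":"number"}},"required":["steps"]}

```bash
mkdir -p pics; cat > h.py <<'E'
import numpy as np, cv2
from rig import manip
from scipy.spatial.transform import Rotation as R
def snap(n):
    s=manip.get_obs(); p=manip.snapshot(n)
    if n=="wrist":
        T=np.eye(4); T[:3,:3]=R.from_euler('xyz',s['tcp_rot']).as_matrix(); T[:3,3]=s['ee_pos']
        p['cw']=T@p['T_tool_cam']
    else: p['cw']=np.linalg.inv(p['extrinsics'])
    return p
def ray(p,uv):
    K=p['K']; d=np.array([(uv[0]-K[0,2])/K[0,0],(uv[1]-K[1,2])/K[1,1]]); s=d.copy()
    for _ in range(20): s=d/(1+p['k1']*(s@s))
    return np.array([s[0],s[1],1.])
def at_z(p,uv,z):
    r=p['cw'][:3,:3]@ray(p,uv); o=p['cw'][:3,3]; return o+r*(z-o[2])/r[2]
def at_depth(p,uv):
    u,v=int(round(uv[0])),int(round(uv[1])); d=p['z_map'][v,u]
    return p['cw'][:3,:3]@(ray(p,uv)*d)+p['cw'][:3,3]
def cloud(p,m):
    v,u=np.nonzero(m&(p['z_map']>0)); return np.array([at_depth(p,(a,b)) for a,b in zip(u,v)])
def proj(p,X):
    T=np.linalg.inv(p['cw']); c=T[:3,:3]@X+T[:3,3]; s=c[:2]/c[2]; s=s*(1+p['k1']*(s@s)); K=p['K']
    return np.array([K[0,0]*s[0]+K[0,2],K[1,1]*s[1]+K[1,2]])
def save(p,f,box=None,k=1):
    im=p['frame'][:,:,::-1]
    if box: im=im[box[1]:box[3],box[0]:box[2]]
    cv2.imwrite('pics/'+f,cv2.resize(im,None,fx=k,fy=k,interpolation=cv2.INTER_CUBIC))
E
python3 - <<'E'
from h import *
np.set_printoptions(precision=1,suppress=True)
s=manip.get_obs(); print(s)
a=snap('top'); b=snap('scene'); 
save(a,'top.png'); save(b,'scene.png')
for p,n in((a,'top'),(b,'scene')):
  print(n,p['cw'][:3,3],p['K'][0,0],p['k1'])
  for k in ['board','pin','spike','bottle','cap','dose_cup','mug','organiser']:
    print(k,[(np.round(o['confidence'],2),np.array(o['position']),at_depth(p,o['position'])) for o in manip.outline_of(p,k)[:4]])
  for k in ['lock_hole','cap_top','pin','spike','board']:
    print('tip',k,[(np.round(o['confidence'],2),np.array(o['position'])) for o in manip.tip_of(p,k)[:4]])
E
```

```text
{'t': 0.0, 'qpos': array([ 1.5,  0.4,  0. , -0. , -1.2, -0.3]), 'qvel': array([0., 0., 0., 0., 0., 0.]), 'joint_efforts': array([  0. , -58.3,  29.3,   7. ,   0. ,  -0. ]), 'ee_pos': array([261.3, 621.9, 225.6]), 'tcp_rot': array([ 3.1, -0. , -0.4]), 'ft_force': array([ 0.7,  0.2, -1. ]), 'wrist_torque': array([-0.,  0., -0.]), 'gripper_force': 0.0, 'gripper_width': 0.9985928669755931}
top [ 355.9    1.  1100.6] 453.7676512713233 0.039523411439053434
board [(np.float64(0.85), array([337.3, 243.2]), array([576.3, -25.8,  38.9])), (np.float64(0.48), array([478.1, 265. ]), array([ 573.6, -365.6,   25.1]))]
pin [(np.float64(0.54), array([378.4, 272. ]), array([ 518.4, -128.2,   57.6]))]
spike [(np.float64(0.4), array([385.4, 228.1]), array([ 627.1, -134.5,   47.5]))]
bottle [(np.float64(0.68), array([294.8, 231.8]), array([570.8,  72.4, 125.1]))]
cap [(np.float64(0.93), array([296.8, 222.3]), array([584.4,  68.8, 159.1])), (np.float64(0.91), array([276.7, 312.5]), array([395.8,  93.2,  20.8])), (np.float64(0.56), array([234.9, 220.7]), array([600.8, 229.3,  20.5]))]
dose_cup [(np.float64
[... 1323 characters left out ...]
[325.5, 236.1]), array([477.2,  -7.2,  38.9]))]
mug [(np.float64(0.73), array([527.2, 320.7]), array([567.7, 414.5,  79.5]))]
organiser [(np.float64(0.83), array([158.5, 232.1]), array([ 595. , -351.4,   23.1]))]
tip lock_hole [(np.float64(0.8), array([284. , 266.9])), (np.float64(0.57), array([267.1, 244.5])), (np.float64(0.45), array([342.7, 241.4]))]
tip cap_top [(np.float64(0.78), array([385.2, 229. ])), (np.float64(0.73), array([417.1, 323.9])), (np.float64(0.61), array([342. , 240.4]))]
tip pin [(np.float64(0.68), array([267.3, 243.9]))]
tip spike [(np.float64(0.66), array([241.4, 279.1]))]
tip board [(np.float64(0.87), array([306.1, 284.1])), (np.float64(0.44), array([345. , 252.9]))]
```

View pics/top.png

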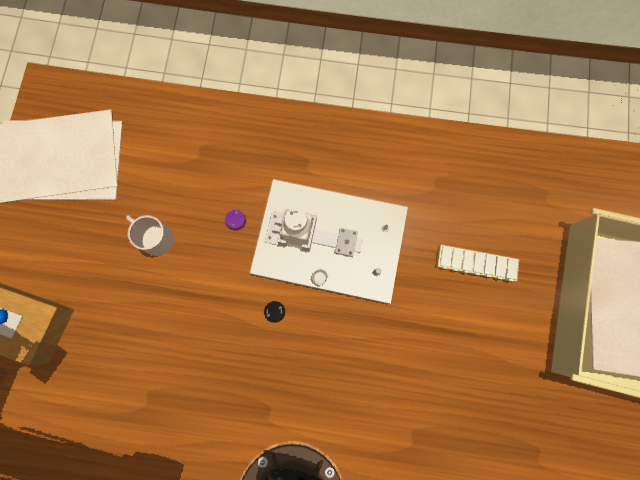

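View pics/scene.png

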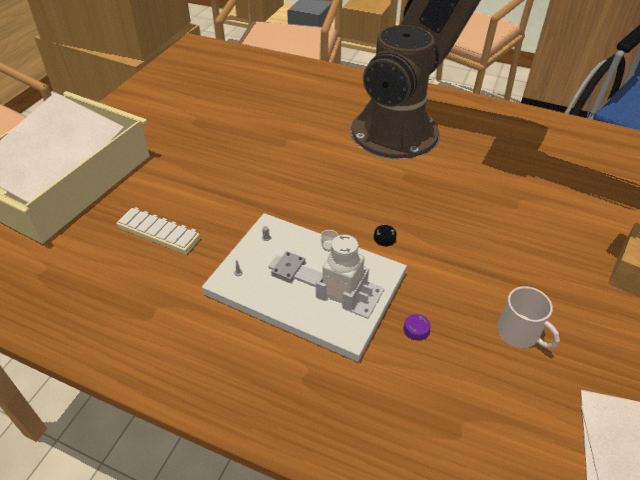

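```bash
python3 - <<'E'
from h import *
np.set_printoptions(precision=3,suppress=True)
s=manip.get_obs(); print(s['qpos'],s['tcp_rot'],s['ee_pos'])
a=snap('top'); b=snap('scene')
m=manip.outline_of(a,'board')[0]['pixels'].astype(np.uint8)
m=cv2.morphologyEx(m,cv2.MORPH_CLOSE,np.ones((15,15)))
c=max(cv2.findContours(m,0,2)[0],key=cv2.contourArea)
P=np.array([at_z(a,q[0],27)[:2] for q in c],np.float32)
r=cv2.minAreaRect(P); print(r, cv2.boxPoints(r))
for uv in [(378.4,270),(385.4,226)]: print('top pin/spike',at_z(a,uv,45))
o=manip.outline_of(b,'pin')[0]; C=cloud(b,o['pixels']); print('pin scene',C.max(0),C.min(0),np.median(C,0))
print('lockhole scene',at_z(b,(284,266.9),41))
print('captop scene/top',at_z(b,(342,240.4),159),at_z(a,(296.9,219.7),159))
o=manip.outline_of(b,'cap')
for k in o[:4]: 
  if abs(k['position'][0]-344)<8:
    C=cloud(b,k['pixels']); T=C[C[:,2]>155]; print('cap',T.mean(0),(T.min(0)+T.max(0))/2,C[:,2].max())
w=snap('wrist'); print(w['T_tool_cam'],w['K'],w['k1'])
save(b,'crop.png',(210,205,410,355),4)
E
```

```text
[ 1.461  0.359  0.012  0.    -1.224 -0.288] [ 3.142 -0.    -0.398] [261.502 622.25  226.571]
((584.9243774414062, -7.0050201416015625), (343.05029296875, 244.3792724609375), 85.7432861328125) [[ 450.34  -168.987]
 [ 694.045 -187.127]
 [ 719.508  154.977]
 [ 475.803  173.117]]
top pin/spike [ 525.025 -129.281   45.   ]
top pin/spike [ 632.83 -134.22   45.  ]Traceback (most recent call last):
  File "<stdin>", line 11, in <module>
IndexError: list index out of range
```

```bash
python3 - <<'E'
from h import *
np.set_printoptions(precision=3,suppress=True)
b=snap('scene')
for k in manip.outline_of(b,'pin')[:1]: C=cloud(b,k['pixels']); print('pin scene',C.max(0),C.min(0),np.median(C,0))
print('lockhole scene',at_z(b,(284,266.9),41))
print('captop scene',at_z(b,(342,240.4),159))
for k in manip.outline_of(b,'cap'): 
  if abs(k['position'][0]-344)<8:
    C=cloud(b,k['pixels']); T=C[C[:,2]>155]; print('cap',T.mean(0),(T.min(0)+T.max(0))/2,C[:,2].max())
w=snap('wrist'); print(w['T_tool_cam'],w['K'],w['k1'])
save(b,'crop.png',(210,205,410,355),4)
E
```

```text
pin scene [630.336  53.252  74.335] [559.806 -87.924  23.08 ] [594.352   5.717  33.817]
lockhole scene [591.686 -49.834  41.   ]
captop scene [585.431  67.346 159.   ]
cap [591.686  74.745 157.938] [590.958  74.849 158.325] 161.60274625767534
[[   0.001   -0.952   -0.307   84.133]
 [   1.       0.001   -0.       0.509]
 [   0.      -0.307    0.952 -157.894]
 [   0.       0.       0.       1.   ]] [[341.887   0.    320.939]
 [  0.    341.887 239.132]
 [  0.      0.      1.   ]] -0.030580027744677538
```

View pics/crop.png

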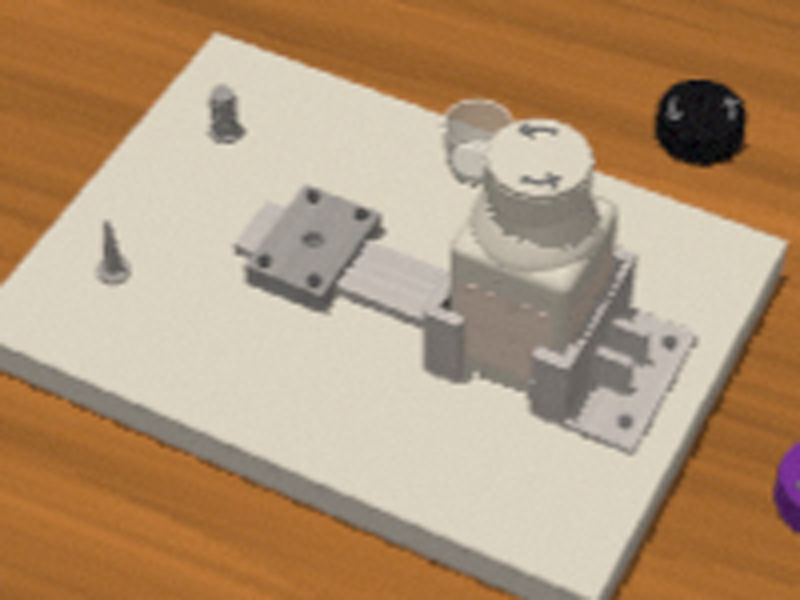

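The enlarged crop shows two pin-like parts. The cylindrical one, scene (266,233) and top (378,271), has the flange and round grip, so it is the lock pin. The cone at scene (238,269) is the spike. The lock hole is at scene (288,264). The white cap on the bottle is at scene (345,245). The black cap (385,235) and purple cap (416,326) are look-alikes. Next I move to look at the pin from above.

Call:
{"op": "apply_moves", "data": {"steps": [0,0,0,0.736,0.821,0,40,0,0,0,0.736,0.821,0,40,0,0,0,0.736,0.821,0,40,0,0,0,0.736,0.821,0,40,0,0,0,0.736,0.821,0,40]}}

```text
t: 2.3
ee_pos: [333.9, 412.2, 226.7]
tcp_rot: [-3.141, -0.0, -0.397]
ft_force: [0.6, -0.4, 0.8]
gripper_width: 0.61
gripper_force: 0.0
```

Call:
{"op": "apply_moves", "data": {"steps": [0,0,0,0.736,0.821,0,40,0,0,0,0.736,0.821,0,40,0,0,0,0.736,0.821,0,40,0,0,0,0.736,0.821,0,40,0,0,0,0.736,0.821,0,40]}}

```text
t: 2.8
ee_pos: [405.9, 203.8, 227.0]
tcp_rot: [-3.141, -0.0, -0.397]
ft_force: [1.2, 0.4, -0.9]
gripper_width: 0.4
gripper_force: 0.0
```

Call:
{"op": "apply_moves", "data": {"steps": [0,0,0,0.736,0.821,0,40,0,0,0,0.736,0.821,0,40,0,0,0,0.736,0.821,0,40,0,0,0,0.736,0.821,0,40,0,0,0,0.736,0.821,0,40]}}

```text
t: 3.3
ee_pos: [478.2, -4.7, 227.1]
tcp_rot: [-3.141, -0.001, -0.398]
ft_force: [0.9, 1.2, -0.2]
gripper_width: 0.396
gripper_force: 0.0
```

Call:
{"op": "apply_moves", "data": {"steps": [0,0,0,0.736,0.821,0,40,0,0,0,0.736,0.821,0,40,0,0,0,0.736,0.821,0,40,0,0,1,0,0,0.5,40,0,0,1,0,0,0.5,40]}}

```text
t: 3.8
ee_pos: [521.5, -129.6, 186.2]
tcp_rot: [-3.141, -0.001, -0.646]
ft_force: [-0.5, 0.2, -0.6]
gripper_width: 0.399
gripper_force: 0.0
```

Call:
{"op": "apply_moves", "data": {"steps": [0,0,1,0,0,0.4,40,0,0,1,0,0,0.4,40,0,0,1,0,0,0,40,0,0,1,0,0,0,40,0,0,1,0,0,0,40]}}

```text
t: 4.3
ee_pos: [521.1, -128.1, 154.5]
tcp_rot: [3.142, -0.0, -1.243]
ft_force: [0.1, 0.3, 0.3]
gripper_width: 0.402
gripper_force: 0.0
```

Call:
{"op": "apply_moves", "data": {"steps": [0,0,1,0,0,0,40,0,0,1,0,0,0,40,0,0,1,0,0,0,40,0,0,0.39,0,0,0,40,0,0,0,0,0,0,40]}}

```text
t: 4.8
ee_pos: [521.1, -128.0, 154.7]
tcp_rot: [-3.141, -0.0, -1.645]
ft_force: [0.1, -0.3, -0.3]
gripper_width: 0.401
gripper_force: 0.0
```

```bash
cat > see.py <<'E'
from h import *
import sys
np.set_printoptions(precision=3,suppress=True)
s=manip.get_obs(); print(s['t'],s['qpos'],s['tcp_rot'],s['ee_pos'],s['ft_force'],s['gripper_width'])
w=snap('wrist'); save(w,sys.argv[1])
for k in sys.argv[2:]:
  for o in manip.outline_of(w,k)[:3]:
    C=cloud(w,o['pixels']); print(k,round(o['confidence'],2),np.array(o['position']),'med',np.median(C,0),'mid',(np.percentile(C,2,axis=0)+np.percentile(C,98,axis=0))/2,'zmax',C[:,2].max())
  for o in manip.tip_of(w,k)[:3]: print('tip',k,round(o['confidence'],2),np.array(o['position']))
E
python3 see.py w1.png pin lock_hole spike
```

```text
4.8 [ 0.125  0.192 -0.394  0.    -0.984 -0.199] [-3.141 -0.    -1.645] [ 521.089 -128.007  154.69 ] [ 0.115 -0.268 -0.259] 0.4006877263676989
pin 0.63 [319.4 232.6] med [ 522.836 -130.965   52.72 ] mid [ 522.848 -128.96    42.607] zmax 58.69224267670273
tip pin 0.75 [316.3 226.7]
lock_hole 0.67 [278.6 241. ] med [ 563.571 -120.968   26.828] mid [578.196 -71.385  26.905] zmax 233.7636965462376
tip spike 0.6 [202.6 224.5]
tip spike 0.18 [360.7 352.2]
```

View pics/w1.png

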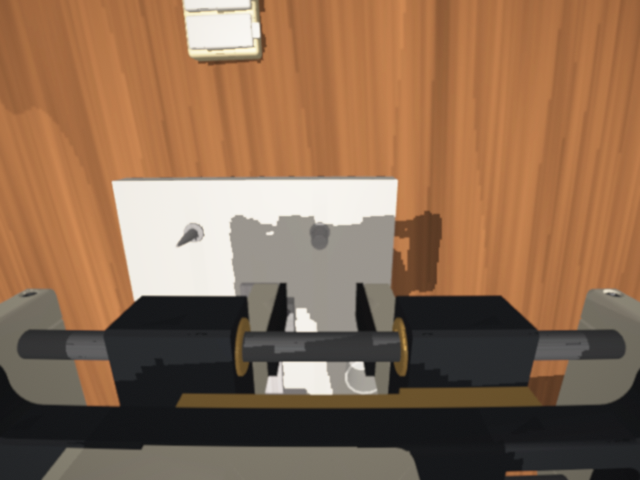

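The wrist picture shows the lock pin at (319,235), in line between the fingers, and the spike at (190,235). Next I take exact positions from the depth data.

```bash
python3 - <<'E'
from h import *
np.set_printoptions(precision=2,suppress=True)
w=snap('wrist')
o=manip.outline_of(w,'pin')[0]; C=cloud(w,o['pixels'])
for lo,hi in((54,60),(56,60),(32,54),(28,33)):
  T=C[(C[:,2]>lo)&(C[:,2]<hi)]; print(lo,len(T),T.min(0),T.max(0),T.mean(0))
# board edge (far from...): image edge points of board top at z=27
b=snap('scene')
for k in manip.outline_of(b,'pin')[:3]:
  C=cloud(b,k['pixels']); T=C[C[:,2]>50]; print(k['confidence'],k['position'],T.mean(0) if len(T) else 0)
  ys,xs=np.nonzero(k['pixels']); print(xs.min(),xs.max(),ys.min(),ys.max())
g=cv2.cvtColor(b['frame'],cv2.COLOR_RGB2GRAY)
print('hole scene manual',at_z(b,(288.3,264.5),41))
E
```

```text
54 197 [ 516.37 -133.35   54.03] [ 529.96 -121.53   58.66] [ 523.24 -127.7    56.69]
56 164 [ 517.19 -133.33   56.02] [ 529.2  -121.53   58.66] [ 523.23 -127.57   56.98]
32 134 [ 516.19 -134.34   33.24] [ 530.15 -126.44   53.97] [ 522.66 -132.23   44.87]
28 97 [ 515.   -135.65   28.01] [ 531.71 -121.29   31.55] [ 523.28 -131.36   29.63]
0.45 [266.6, 232.6] [ 523.1  -124.38   54.89]
263 270 227 240
hole scene manual [582.49 -44.65  41.  ]
```

Call:
{"op": "apply_moves", "data": {"steps": [0,0,0,-0.018,-0.052,0,35,0,0,0,0,0,0.9,35,0,0,0,0,0,0.9,35,0,0,0,0,0,0.75,35,0,0,0,0,0,0.48,35], "newtons": 30}}

```text
t: 5.85
ee_pos: [522.2, -127.4, 31.2]
tcp_rot: [3.139, -0.0, -1.645]
ft_force: [-0.4, 0.5, -0.1]
gripper_width: 0.348
gripper_force: 0.0
```

Call:
{"op": "apply_moves", "data": {"steps": [0,0,0,0,0,0,0,0,0,0,0,0,0,0,0,0,0,0,0,0,0,0,0,0,0,0,0,0,0,0,0,0,0,0,0], "newtons": 30}}

```text
t: 6.35
ee_pos: [523.9, -127.4, 34.5]
tcp_rot: [-3.14, 0.0, -1.644]
ft_force: [-1.0, 0.6, 4.4]
gripper_width: 0.139
gripper_force: 30.0
```

Call:
{"op": "apply_moves", "data": {"steps": [0,0,0,0,0,-0.4,0,0,0,0,0,0,-0.9,0,0,0,0,0,0,-0.9,0,0,0,0,0,0,-0.9,0,0,0,0,-0.71,-0.457,0,0]}}

```text
t: 6.85
ee_pos: [545.2, -101.9, 163.7]
tcp_rot: [-3.132, 0.001, -1.646]
ft_force: [1.7, 0.3, -1.5]
gripper_width: 0.131
gripper_force: 30.0
```

Call:
{"op": "apply_moves", "data": {"steps": [0,0,0,-0.71,-0.457,0,0,0,0,0,-0.71,-0.457,0,0,0,0,0,0,0,0,0,0,0,0,0,0,0,0]}}

```text
t: 7.25
ee_pos: [584.3, -45.9, 157.5]
tcp_rot: [-3.141, 0.0, -1.643]
ft_force: [-0.3, 0.0, -0.6]
gripper_width: 0.14
gripper_force: 30.0
```

```bash
python3 see.py w2.png pin lock_hole
```

```text
7.25 [ 0.255  0.268 -0.285 -0.    -1.018 -0.328] [-3.141  0.    -1.643] [584.269 -45.878 157.5  ] [-0.311  0.049 -0.642] 0.1402765101722811
pin 0.77 [318.1 306.9] med [584.446 -50.683 171.73 ] mid [584.59  -48.46  156.544] zmax 181.40558132631494
tip pin 0.67 [320.2 275.1]
lock_hole 0.64 [321.2 173.7] med [581.668 -95.776  26.912] mid [580.667 -84.298  33.307] zmax 236.08300516525048
tip lock_hole 0.72 [324.4 260.5]
tip lock_hole 0.69 [323.3 233.7]
```

View pics/w2.png

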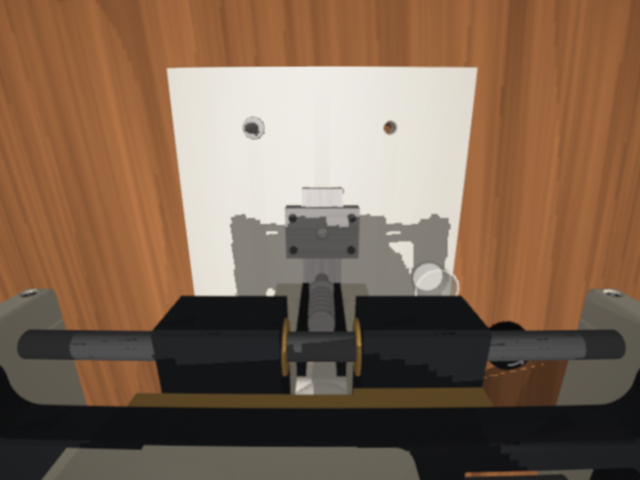

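The held pin hangs straight, with its tip near (320,275). The lock hole shows in the keeper at (322,233). Next I calculate the offset between them.

```bash
python3 - <<'E'
from h import *
np.set_printoptions(precision=2,suppress=True)
w=snap('wrist'); print(manip.get_obs()['ee_pos'])
g=cv2.cvtColor(w['frame'],cv2.COLOR_RGB2GRAY)
c=g[226:242,314:332].astype(int); print(c)
print('hole',at_z(w,(322.3,233.3),41), [at_z(w,o['position'],41) for o in manip.tip_of(w,'lock_hole')[:2]])
print('parking hole',at_z(w,(390,127.5),27),'spike',at_z(w,(254,128),28))
for k in manip.outline_of(w,'pin')[:1]:
  C=cloud(w,k['pixels'])
  for z in range(120,185,6):
    T=C[(C[:,2]>=z)&(C[:,2]<z+6)]
    if len(T): print(z,len(T),T.mean(0),T[:,0].min(),T[:,0].max())
for k in manip.tip_of(w,'pin')[:1]: print(k['position'],at_z(w,k['position'],126),at_z(w,k['position'],123))
cv2.imwrite('pics/c2.png',cv2.resize(w['frame'][190:330,260:380,::-1],None,fx=4,fy=4))
E
```

```text
[583.8  -47.12 157.6 ]
[[ 89  88  89  88  88  88  88  89  89  88  89  88  89  97 118 135 139 140]
 [ 88  88  89  88  88  88  87  88  86  88  87  87  88  90  98 105 107 106]
 [ 87  87  87  86  86  86  87  87  86  86  86  85  87  86  88  87  87  87]
 [ 86  86  85  85  86  88  91  91  92  90  88  86  84  85  85  84  85  84]
 [ 84  84  84  86  92  95  98 100 102  99  95  90  86  85  84  84  84  84]
 [ 83  82  84  90  98 102 104 106 105 104 102  96  90  84  85  84  85  84]
 [ 85  84  88  94 102 105 106 106 106 105 104 100  93  86  84  85  86  87]
 [ 85  84  88  96 101 105 107 107 106 106 104 100  93  85  84  85  85  86]
 [ 83  82  87  94  99 102 104 105 104 103 101  96  92  84  82  84  85  85]
 [ 82  81  85  91  95  99 100 101 101  98  97  94  87  82  81  83  85  84]
 [ 83  80  82  87  92  96  96  96  97  95  94  90  84  80  81  83  85  85]
 [ 85  82  81  84  88  93  95  95  96  95  92  87  81  81  83  85  87  86]
 [ 86  84  81  80  83  88  90  92  91  91  87  83  81  82  84  86  88  87]
 [ 86  85  83  80  80  80  82  83  83  82  80  80  81  84  86  86  86  87]
 [ 85  85  83  82  79  80  
[... 213 characters left out ...]
45   27.  ] spike [ 631.25 -136.13   28.  ]
126 7 [584.   -49.96 131.07] 580.8797132329277 586.7261935070369
132 53 [583.71 -50.3  135.02] 580.3564084559346 587.3148321805937
138 9 [584.   -50.95 138.97] 582.5461473262486 585.9859431419635
150 189 [583.77 -53.6  152.75] 577.7894228777003 590.048243451463
156 126 [583.72 -52.8  158.88] 578.0789398909396 589.7542722932824
162 157 [583.85 -52.63 165.2 ] 577.8561645797249 590.1679956169547
168 135 [583.67 -52.7  171.13] 577.9905626903089 589.9430850167428
174 465 [583.99 -49.94 178.35] 577.881807343726 589.9726383561907
180 151 [584.01 -48.47 180.38] 578.3615625521469 589.9182220441126
[318.4, 275.7] [585.53 -47.18 126.  ] [585.65 -45.85 123.  ]
```

View pics/c2.png

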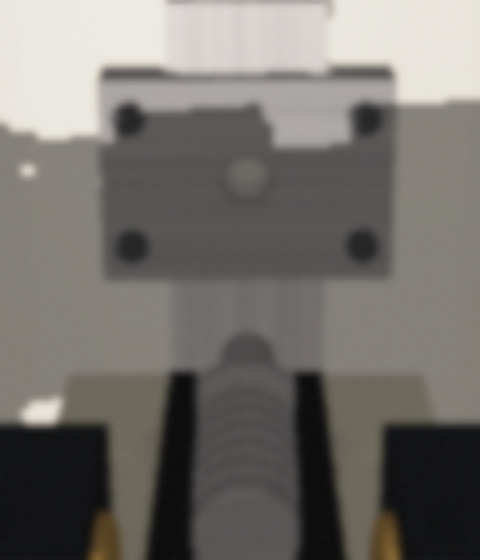

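Call:
{"op": "apply_moves", "data": {"steps": [0,0,0,0,0.012,0.6,0,0,0,0,0,0,0.8,0,0,0,0,0,0,0.5,0,0,0,0,0,0,0.1,0,0,0,0,0,0,0,0]}}

```text
t: 8.2
ee_pos: [583.5, -46.7, 77.1]
tcp_rot: [3.141, -0.001, -1.645]
ft_force: [0.3, -0.7, -0.0]
gripper_width: 0.137
gripper_force: 30.0
```

Call:
{"op": "apply_moves", "data": {"steps": [0,0,0,0,0,0.1,0,0,0,0,0,0,0.1,0,0,0,0,0,0,0.1,0,0,0,0,0,0,0,0]}}

```text
t: 8.6
ee_pos: [583.4, -46.5, 65.1]
tcp_rot: [3.141, -0.0, -1.645]
ft_force: [-0.4, -0.0, -0.5]
gripper_width: 0.14
gripper_force: 30.0
```

Call:
{"op": "apply_moves", "data": {"steps": [0,0,0,0,0,0.1,0,0,0,0,0,0,0.1,0,0,0,0,0,0,0.1,0,0,0,0,0,0,0,0]}}

```text
t: 9.0
ee_pos: [583.2, -46.5, 52.6]
tcp_rot: [3.14, -0.0, -1.645]
ft_force: [0.2, -0.0, -1.3]
gripper_width: 0.136
gripper_force: 30.0
```

Call:
{"op": "apply_moves", "data": {"steps": [0,0,0,0,0,0.06,0,0,0,0,0,0,0.05,0,0,0,0,0,0,0,0]}}

```text
t: 9.3
ee_pos: [583.6, -46.5, 48.7]
tcp_rot: [3.141, -0.0, -1.645]
ft_force: [-0.3, 0.2, -0.8]
gripper_width: 0.134
gripper_force: 30.0
```

Not seated yet, so I press down in small steps until contact.

Call:
{"op": "apply_moves", "data": {"steps": [0,0,0,0,0,0.04,0,0,0,0,0,0,0,0]}}

```text
t: 9.5
ee_pos: [583.9, -46.5, 48.4]
tcp_rot: [-3.141, -0.0, -1.644]
ft_force: [-4.2, 1.3, 7.7]
gripper_width: 0.14
gripper_force: 30.0
```

Call:
{"op": "apply_moves", "data": {"steps": [0,0,0,0,0,0.03,0,0,0,0,0,0,0,0]}}

```text
t: 9.7
ee_pos: [583.9, -46.5, 48.3]
tcp_rot: [-3.14, -0.0, -1.644]
ft_force: [-6.7, 1.4, 17.8]
gripper_width: 0.142
gripper_force: 30.0
```

Call:
{"op": "apply_moves", "data": {"steps": [0,0,0,0,0,0,35,0,0,0,0,0,0,35,0,0,0,0,0,0,35,0,0,0,0,0,-0.5,35,0,0,0,0,0,-0.9,35]}}

```text
t: 10.2
ee_pos: [581.6, -46.8, 99.9]
tcp_rot: [3.136, -0.001, -1.645]
ft_force: [1.0, 0.2, -0.6]
gripper_width: 0.349
gripper_force: 0.0
```

Call:
{"op": "apply_moves", "data": {"steps": [0,0,0,0,0,-0.95,60,0,0,0,0,0,-0.95,100,0,0,0,0,0,-0.95,100,0,0,0,0,0,0,100,0,0,0,0,0,0,100]}}

```text
t: 10.7
ee_pos: [584.0, -46.3, 216.8]
tcp_rot: [-3.14, 0.001, -1.645]
ft_force: [0.0, -0.1, -1.1]
gripper_width: 0.744
gripper_force: 0.0
```

```bash
python3 see.py w3.png pin cap; python3 - <<'E'
from h import *
np.set_printoptions(precision=2,suppress=True)
w=snap('wrist')
for k in manip.outline_of(w,'pin')[:2]:
  C=cloud(w,k['pixels']); T=C[(C[:,2]>60)&(C[:,2]<90)]
  print(k['confidence'],T.mean(0) if len(T) else C.mean(0),np.percentile(T[:,2],[50,90,99]) if len(T) else 0)
  for z in range(30,80,4):
    q=C[(C[:,2]>=z)&(C[:,2]<z+4)]; 
    if len(q): print(z,len(q),np.ptp(q[:,0]))
for n in('scene','top'):
  b=snap(n)
  for k in manip.outline_of(b,'cap'):
    C=cloud(b,k['pixels']); T=C[C[:,2]>154]
    if len(T)>20: print(n,'cap',k['confidence'],T.mean(0),(T.min(0)+T.max(0))/2,np.ptp(T,axis=0))
E
```

```text
10.7 [ 0.254  0.219 -0.206 -0.    -1.144 -0.328] [-3.14   0.001 -1.645] [583.954 -46.286 216.848] [ 0.047 -0.111 -1.071] 0.7440818340241976
pin 0.8 [320.1 220.2] med [583.67  -49.199  68.164] mid [583.595 -46.811  56.644] zmax 72.2781159033018
pin 0.39 [320.4 380.3] med [589.766  55.825 157.467] mid [590.798  -0.68  215.042] zmax 309.4498696455504
tip pin 0.78 [319.7 210.1]
cap 0.61 [320.  380.3] med [590.526  56.082 157.277] mid [591.098  58.178 150.441] zmax 161.01330262145552
tip cap 0.77 [321.2 381.1]
0.82 [584.29 -47.57  69.48] [70.52 71.57 72.57]
38 4 8.878158607624755
42 72 17.11017044112782
46 13 12.639545690954037
50 14 11.42485519632396
54 14 12.369955885004629
58 12 12.204955720162275
62 13 11.06281038884697
66 44 13.2055411258998
70 129 12.190446675334442
scene cap 0.82 [592.17  75.2  157.89] [591.08  75.26 158.14] [52.15 47.88  8.15]
top cap 0.79 [590.25  72.74 158.94] [590.87  72.64 159.01] [47.6  46.76  9.71]
```

View pics/w3.png

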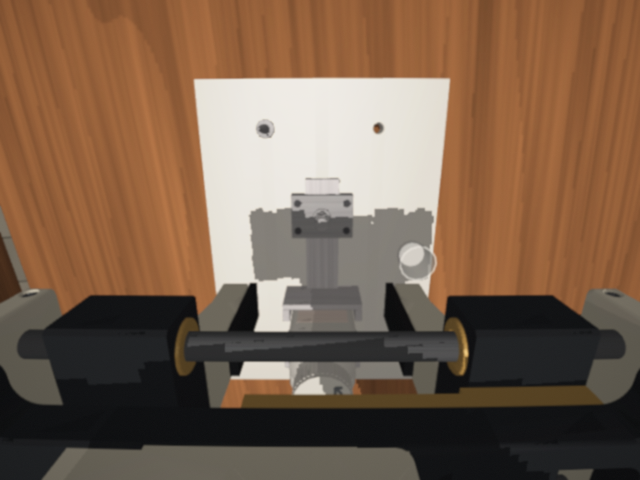

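The wrist picture shows the pin seated in the keeper at (321,214). Its top is at z ≈ 71 mm, which is home. Next I move over the cap.

Call:
{"op": "apply_moves", "data": {"steps": [0,0,0,-0.99,0.009,0,100,0,0,0,-0.99,0.009,0,100,0,0,0,-0.99,0.009,0,100,0,0,1,0,0,0,100,0,0,1,0,0,0,100]}}

```text
t: 11.75
ee_pos: [591.3, 73.6, 216.0]
tcp_rot: [3.141, -0.0, -1.887]
ft_force: [0.5, -0.4, 0.4]
gripper_width: 1.001
gripper_force: 0.0
```

Call:
{"op": "apply_moves", "data": {"steps": [0,0,1,0,0,0,100,0,0,1,0,0,0,100,0,0,0.33,0,0,0,100,0,0,0,0,0,0,100]}}

```text
t: 12.15
ee_pos: [591.3, 72.1, 216.1]
tcp_rot: [3.142, -0.0, -2.165]
ft_force: [-0.1, 0.5, -0.1]
gripper_width: 1.0
gripper_force: 0.0
```

```bash
python3 see.py w4.png cap cap_top; python3 - <<'E'
from h import *
np.set_printoptions(precision=2,suppress=True)
w=snap('wrist'); print(manip.get_obs()['ee_pos'])
for k in manip.outline_of(w,'cap')[:3]:
  C=cloud(w,k['pixels']); T=C[C[:,2]>156]
  if len(T)>50:
    (x,y),r=cv2.minEnclosingCircle(T[:,:2].astype(np.float32)); print(k['confidence'],T.mean(0),(x,y,r),np.percentile(T[:,2],50))
for k in manip.tip_of(w,'cap_top')[:2]: print(at_z(w,k['position'],159))
E
```

```text
12.15 [ 0.449  0.236 -0.185  0.    -1.15  -1.043] [ 3.142 -0.    -2.165] [591.335  72.137 216.105] [-0.085  0.453 -0.107] 1.0000072803099966
cap 0.9 [493.  130.5] med [401.337  97.813  19.694] mid [400.054  98.644  12.861] zmax 23.149142203644317
cap 0.88 [318.4 255.6] med [590.701  70.48  158.818] mid [591.599  72.011 151.051] zmax 161.2930137264015
cap 0.7 [385.7 313.2] med [600.495 219.864  19.311] mid [603.456 224.643  11.825] zmax 21.890058576344643
tip cap 0.75 [383.6 316.4]
tip cap 0.74 [319.3 255.1]
tip cap 0.56 [487. 130.]
cap_top 0.81 [320.3 255.9] med [590.93   70.587 158.831] mid [591.735  71.972 152.251] zmax 161.2930137264015
cap_top 0.8 [492.9 132.4] med [401.149  97.492  19.696] mid [399.769  98.532  12.942] zmax 23.149142203644317
cap_top 0.61 [381.3 318.3] med [600.359 219.689  19.276] mid [603.445 224.896  10.813] zmax 295.43561933582544
tip cap_top 0.92 [496.5 128.9]
tip cap_top 0.86 [388.6 330. ]
tip cap_top 0.58 [320.1 261.5]
[591.35  72.07 216.14]
0.95 [591.96  72.28 158.89] (592.2133178710938, 72.89961242675781, 24.3106689453125) 158.91778329293084
[455.58  62.05 159.  ]
[590.59  71.38 159.  ]
```

View pics/w4.png

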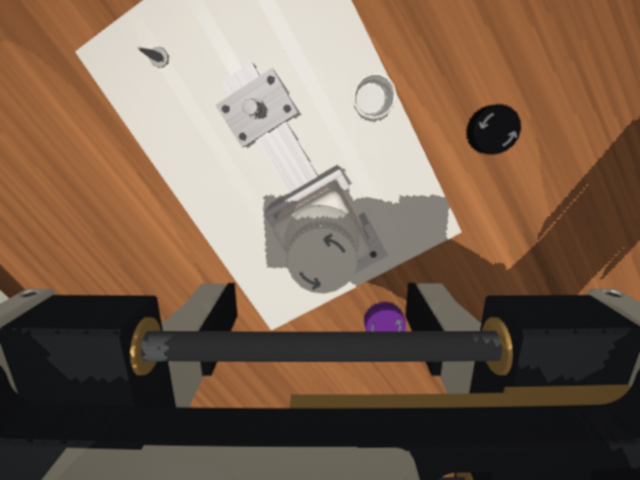

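The wrist picture shows the white cap at (322,258) centred between the open fingers. The black cap (494,128) and purple cap (386,320) are off to the side. Next I descend and grip.

Call:
{"op": "apply_moves", "data": {"steps": [0,0,0,-0.02,-0.006,0,100,0,0,0,0,0,0.7,100,0,0,0,0,0,0.7,100,0,0,0,0,0,0.6,100,0,0,0,0,0,0,100], "newtons": 50}}

```text
t: 13.05
ee_pos: [589.9, 72.0, 132.8]
tcp_rot: [3.138, -0.005, -2.165]
ft_force: [0.5, -0.4, -0.3]
gripper_width: 0.996
gripper_force: 0.0
```

Call:
{"op": "apply_moves", "data": {"steps": [0,0,0,0,0,0,30,0,0,0,0,0,0,30,0,0,0,0,0,0,30,0,0,0,0,0,0,30,0,0,0,0,0,0,30], "newtons": 50}}

```text
t: 13.55
ee_pos: [592.2, 72.7, 136.9]
tcp_rot: [-3.141, 0.001, -2.164]
ft_force: [0.7, -1.0, -0.3]
gripper_width: 0.606
gripper_force: 0.0
```

Call:
{"op": "apply_moves", "data": {"steps": [0,0,0,0,0,0,30,0,0,0,0,0,0,30,0,0,0,0,0,0,30]}}

```text
t: 13.85
ee_pos: [592.1, 72.8, 136.6]
tcp_rot: [-3.141, 0.0, -2.164]
ft_force: [-2.4, 1.5, 3.9]
gripper_width: 0.546
gripper_force: 50.0
```

Call:
{"op": "apply_moves", "data": {"steps": [0,0,0,0,0,0.05,30,0,0,0,0,0,0.05,30,0,0,0,0,0,0,30]}}

```text
t: 14.15
ee_pos: [592.4, 72.9, 133.2]
tcp_rot: [-3.141, 0.001, -2.164]
ft_force: [-4.3, 2.7, 11.0]
gripper_width: 0.542
gripper_force: 50.0
```

Call:
{"op": "apply_moves", "data": {"steps": [0,0,0,0,0,0.04,30,0,0,0,0,0,0,30]}}

```text
t: 14.35
ee_pos: [592.5, 72.9, 132.0]
tcp_rot: [-3.14, 0.001, -2.164]
ft_force: [-4.2, 1.5, 13.0]
gripper_width: 0.541
gripper_force: 50.0
```

Call:
{"op": "apply_moves", "data": {"steps": [0,0,-0.6,0,0,0,30,0,0,-0.6,0,0,0,30,0,0,-0.6,0,0,0,30,0,0,0,0,0,0,30]}}

```text
t: 14.75
ee_pos: [593.2, 72.8, 132.4]
tcp_rot: [-3.139, 0.001, -1.945]
ft_force: [-3.4, 0.3, 11.6]
gripper_width: 0.539
gripper_force: 50.0
```

Call:
{"op": "apply_moves", "data": {"steps": [0,0,-0.6,0,0,0.02,30,0,0,-0.7,0,0,0,30,0,0,-0.7,0,0,0,30,0,0,0,0,0,0,30]}}

```text
t: 15.15
ee_pos: [593.5, 72.8, 131.8]
tcp_rot: [-3.138, 0.001, -1.704]
ft_force: [-2.2, 0.8, 12.6]
gripper_width: 0.542
gripper_force: 50.0
```

Call:
{"op": "apply_moves", "data": {"steps": [0,0,-0.7,0,0,0,30,0,0,-0.7,0,0,0,30,0,0,-0.7,0,0,0,30,0,0,-0.7,0,0,0,30,0,0,0,0,0,0,30]}}

```text
t: 15.65
ee_pos: [593.7, 72.8, 132.0]
tcp_rot: [-3.138, -0.0, -1.368]
ft_force: [-1.5, 0.1, 12.1]
gripper_width: 0.539
gripper_force: 50.0
```

Call:
{"op": "apply_moves", "data": {"steps": [0,0,-0.7,0,0,0,30,0,0,-0.7,0,0,0,30,0,0,-0.7,0,0,0,30,0,0,0,0,0,0,30]}}

```text
t: 16.05
ee_pos: [593.9, 72.9, 132.0]
tcp_rot: [-3.137, -0.002, -1.116]
ft_force: [-0.8, 0.6, 12.4]
gripper_width: 0.54
gripper_force: 50.0
```

```bash
python3 see.py w5.png cap
```

```text
16.05 [ 0.449  0.308 -0.293  0.002 -0.965  0.004] [-3.137 -0.002 -1.116] [593.904  72.863 132.023] [-0.767  0.6   12.356] 0.5401758694594688
cap 0.89 [318.5 301.4] med [599.408  62.507 154.249] mid [596.662  67.359 147.135] zmax 156.6023750481219
cap 0.68 [257.5 381.3] med [586.032 232.452  20.057] mid [596.149 176.242  90.385] zmax 184.00005023604666
tip cap 0.77 [319.2 304.9]
```

View pics/w5.png

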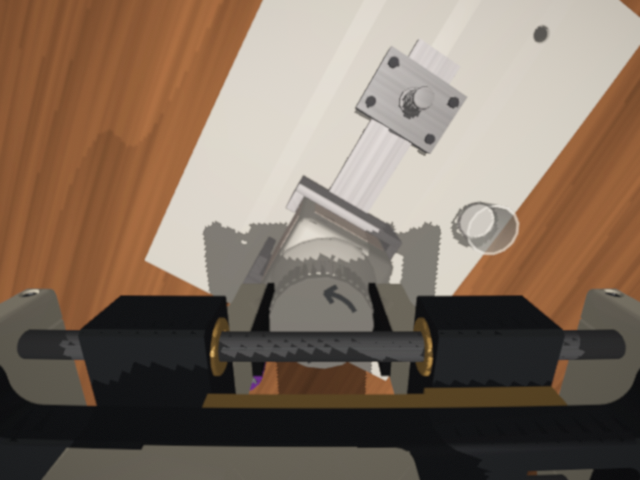

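The arrow has kept its place relative to the gripper, so the cap turned with it by about 60°. Next I lift.

Call:
{"op": "apply_moves", "data": {"steps": [0,0,0,0,0,-0.1,30,0,0,0,0,0,-0.1,30,0,0,0,0,0,-0.1,30,0,0,0,0,0,-0.1,30,0,0,0,0,0,0,30]}}

```text
t: 16.7
ee_pos: [592.0, 72.6, 146.0]
tcp_rot: [-3.142, -0.0, -1.12]
ft_force: [1.3, 0.3, -0.9]
gripper_width: 0.539
gripper_force: 50.0
```

Call:
{"op": "apply_moves", "data": {"steps": [0,0,0,0,0,-0.2,30,0,0,0,0,0,-0.2,30,0,0,0,0,0,-0.2,30,0,0,0,0,0,-0.2,30,0,0,0,0,0,0,30]}}

```text
t: 17.2
ee_pos: [592.8, 72.9, 179.5]
tcp_rot: [-3.139, -0.0, -1.12]
ft_force: [0.5, -0.1, -0.3]
gripper_width: 0.539
gripper_force: 50.0
```

Call:
{"op": "apply_moves", "data": {"steps": [0,0,0,0,0,-0.1,30,0,0,0,0,0,0,30,0,0,0,0,0,0,30,0,0,0,0,0,0,30]}}

```text
t: 17.6
ee_pos: [591.8, 72.6, 181.5]
tcp_rot: [3.141, 0.0, -1.12]
ft_force: [-0.5, -0.7, -1.0]
gripper_width: 0.544
gripper_force: 50.0
```

```bash
python3 see.py w6.png cap pin bottle; python3 - <<'E'
from h import *
b=snap('scene'); save(b,'final.png',(220,170,420,320),4)
for k in manip.outline_of(b,'cap')[:3]:
  C=cloud(b,k['pixels']); print(k['position'],C.mean(0),C[:,2].max())
s=manip.get_obs(); print(s['ee_pos'],s['tcp_rot'])
E
```

```text
17.6 [ 0.449  0.264 -0.231 -0.    -1.077  0.001] [ 3.141  0.    -1.12 ] [591.837  72.574 181.459] [-0.461 -0.666 -1.025] 0.5443784962962898
cap 0.93 [318.5 301.2] med [597.309  62.259 203.604] mid [594.79   69.465 196.457] zmax 206.3067162082537
cap 0.4 [467.4 296.3] med [411.468  78.647   5.005] mid [409.14   80.305   5.273] zmax 10.41196255913161
tip cap 0.93 [314.7 303.2]
pin 0.69 [396.4 100.1] med [585.862 -44.596  69.463] mid [584.752 -45.554  57.411] zmax 73.35560990592029
tip pin 0.72 [384.7 106.5]
bottle 0.65 [318.7 239.2] med [603.142  56.102 120.659] mid [594.096  68.513 108.295] zmax 186.26106484077692
tip bottle 0.62 [318.7 224.6]
tip bottle 0.29 [449.7 204.1]
[416.5, 327.7] [609.69800308 231.88585069  15.99735014] 23.928977200241548
[382.2, 233.5] [403.10856935 104.08903897  16.07625707] 24.86592394022648
[591.9825026   72.60342165 181.72118981] [ 3.14150366e+00 -4.83841432e-07 -1.12023013e+00]
```

View pics/final.png

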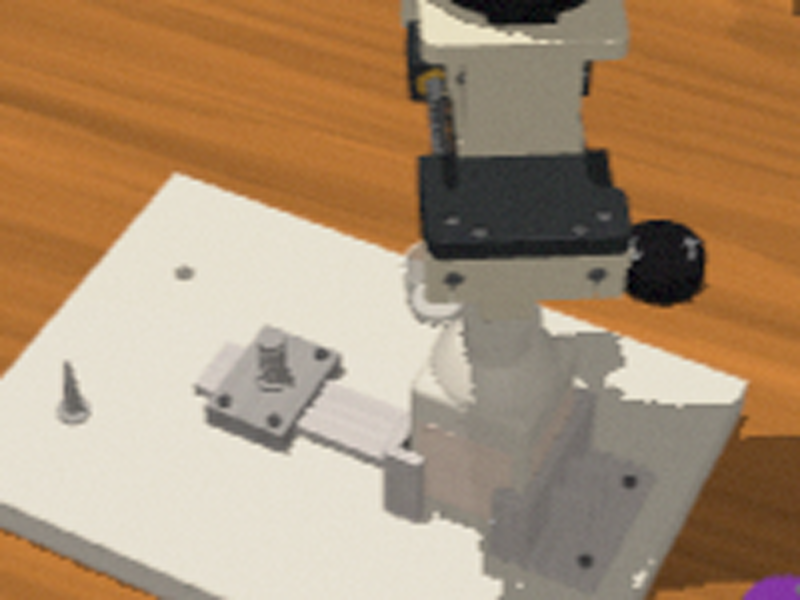

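The final picture shows the pin home at crop (272,365) and the bottle standing in the clamp. The cap is in the gripper, its rim about 36 mm above the bottle's mouth, and the spike and cup are in place. I'm handing in.

```bash
python3 -c "
from rig import manip
print(manip.sign_off())"
```

```text
the job is handed in; nothing more can be done
None
```

The job is handed in at about 18 s of the 56 s limit: the lock pin is home and released, and the unlocked cap is held level about 36 mm above the open bottle, which still stands in the clamp.

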